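# Push the drive home and lock it with the two-stage slide latch

## Robot

A 6-joint arm with a two-finger parallel gripper is mounted at the origin on the work surface. World frame = base frame: x ahead of the robot, y to its left, z up, the work surface at z = 0. Lengths are in m, angles in rad, forces in N, time in s.
With the tool pointing down it reaches from about 0.35 to 1 m from the base axis. Payload 7.1 kg.
Tool frame: the origin (TCP) lies midway between the tips of the shut fingers; the grasp point (between the pads) lies ctrl.grip_depth behind it (ctrl.grip_depth is the distance from the TCP to the grasp point, in m); x points along the fingers, z is the direction in which the jaws open and shut, and the axes are right-handed (so a half turn about x gives the same grasp; the last joint's range is limited). The gripper opens to 85 mm and grips with 20 to 120 N. Pads are 22 mm wide; open, the fingers measure 114 mm over their backs; the gripper's body (76 mm by 85 mm) begins 54 mm behind the grasp point. The pads swing forward as they close: fully open they stand 13 mm farther back than shut.
Start: joints at [-1.163, 0.423, 1.63, -0, 1.089, -0.019], TCP at [0.259, -0.569, 0.231] pointing down, gripper open.
Joint ranges: [-3, 3], [-0.9, 2.11], [0.09, 2.58], [-1.31, 4.45], [0.11, 2.69], [-2.54, 2.54]. Speed limits (rad/s): [2.39, 2.39, 3.01, 3.14, 3.14, 3.14].

## Interface

Orientations are given as a 3x3 rotation matrix whose columns are the frame's x, y, z axes.
In Python, from bench import ctrl gives the robot as it stands.
- The arm moves only by the shell command python3 -m creep 'ROWS' [FORCE]. ROWS is JSON, a list of rows, each a list of 5 numbers: the finger opening in mm, from 0 to 85.4, then the shift along the tool's x, y, z in units of 25 mm (1.0 is 25 mm), then the turn about the tool's x in units of 6 degrees (1.0 is 6 degrees). In form: [[grip, tx, ty, tz, yaw], ...]. A call has 1 to 10 rows; each row is the pose to reach, as a shift and turn from the pose measured when the call began, along the tool's axes at that moment; what a row does not reach only later rows make up. A row lasts 1/8 s, in which the tool goes at most 62.5 mm and 10.7 degrees, less where a joint would pass 70% of its speed; a pose out of reach is approached as far as the arm can. A call with a gripper value outside its range is refused whole. The fingers move at their own pace and stop on an object; FORCE is the grip in N (left out, the last holds). Time passes only in rows, so rows that repeat a pose let the fingers close. It gives the time, the measured TCP pose, the force and the opening at its end, in the units of the state.
- ctrl.get_obs(): the state, without advancing time (a new reading comes with each control period).
- ctrl.capture(name): name is "scene" or "side" or "wrist"; returns the picture (420x560x3 uint8, blue, green, red); there is no depth.
- ctrl.camera_info(name): a dict with "fx", "fy", "cx", "cy" (pixels), "k1" (the pictures are not rectified: a ray, as slopes to the right and down, at radius r is drawn at 1 + k1 r^2 times it, then the intrinsics apply), "rvec" (rotation vector, rad) and "tvec" (3), from world to camera coordinates, as OpenCV has them. Camera axes: x right, y down, z forward; pixel columns grow to the right and rows downward; lengths in m; the calibration is good to about 2 mm. A picture is of the moment at which its call begins: read the wrist's pose just before it. camera_info takes no time and is no camera call; for the wrist camera it gives the pose at the moment of the call.
- ctrl.hand_in(): hands the job in, once; it reports no verdict.
The state is a dict: "t": time; "joint_positions": joint angles; "dq": joint speeds; "joint_torque": joint torques, N m; "tcp_pos": TCP position; "eef_rot": TCP orientation; "wrist_force": force on the tool from outside, world axes, zero at the start; "moment": the same for the moment, N m; "grip_width": finger opening in m.
Only numpy, scipy, OpenCV 4.12 (cv2) and the standard library are available. Lean on these libraries where they do the work, as an engineer would, in place of code of your own. Each camera call takes 0.05 s, during which the arm holds its last target. There are 200 camera calls.

## Task

With the fingertips, push the drive module that sticks out of the open computer's bay all the way in until it meets the back of the bay, and then push the upright tab of the slide latch sideways across the mouth, past its first click, to its second stop, so that the drive is locked in. Only push: do not lift the drive out, leave the other things on the table where they are, and take the hand clear of everything at the end.

Things in the scene. Friction and masses are not known exactly. Their poses are not given: they have to be found in the camera images.
- bay: open beige computer chassis, fixed, 300 x 370 mm, walls 55 mm high, power supply in it 82 mm high. Origin at table height under the middle of the bay's mouth, on the outside of its front wall; x points into the bay (the push direction), y to the left along the front wall, z up. The front wall runs from y = -220 to +150 mm, apart from the mouth
- latch (a joint): travel of the slide latch in m, along the bay's -y: 0 open (start), 0.0215 first click (half-way, not locked), 0.046 second, rigid stop (locked). Leaving open takes about 4 N, passing the first click about 9 N; past about 0.040 it snaps on to the stop by itself. A drive that sticks out over 6 mm blocks its bar
- latch_tab (a point): top middle of the latch's upright grey tab, 80 mm above the table: a plate 8 mm thick (y), from x = -36 to -6 mm in the bay's frame, 12 to 80 mm above the table, middle at y = +105 mm when open, +59 mm when locked. Push on its left (+y) face. From it a steel bar, 14 to 30 mm high, x = -14 to -6 mm, reaches 63 mm to the right, clear of the mouth when open
- drive: the drive module in the bay: a flat metal box 100 mm long (x), 70 mm wide (y), 26 mm high, about 0.3 kg, loose, standing in the channel and sticking out of the mouth by 30 to 60 mm at the start. Origin under its centre; its x points into the bay. Home, its origin is at x = +50 mm in the bay's frame and its outer end face is level with the mouth (x = 0)
- drive_face (a point): middle of the drive's outer end face (grey, 70 x 26 mm), the face to push on, 23 mm above the table
- bay_mouth (a point): middle of the bay's floor at the mouth, 10 mm above the table, axes as the chassis. The bay is a channel 73 mm wide, side walls 40 mm high above the table, with a rigid back stop 100 mm in from here and a strap over it 63 to 87 mm in; the floor goes on for 30 mm in front of the mouth as an apron
- latch_stop (a point): centre of the beige block (32 x 10 x 21 mm) on the chassis front, left of the mouth, 45 mm above the table, at which the tab ends at its second stop
- spare: a second, identical drive module (100 x 70 x 26 mm) lying on the table in front of the chassis, to the right of the mouth; leave alone; origin under its centre
- screwdriver: screwdriver lying on the table in front of the mouth; leave alone
- heatsink: finned aluminium block 60 x 60 x 38 mm on the table, left of the latch; leave alone; origin under its centre
- mug: white mug, 80 mm wide, 90 mm tall; leave alone
- tray: black open screw tray 100 x 140 x 30 mm; leave alone
- carton: small cardboard box 90 x 130 x 50 mm; leave alone

How it is judged:
By the outcome, as a careful person would: the job done as asked, in the order asked, and still so for the second after the job is handed in, with the robot touching nothing.
It also fails if it takes over 45 s, if anything falls off the work surface, if the arm or the gripper's body presses on something with over 40 N, if the wrist force passes 120 N, or if a joint passes its speed limit or range.

## Working session

There is one attempt and no reset: what is moved stays moved. The work goes in short steps, Python scripts to look and compute and a shell command to move; the robot and the scene stay as the last step left them, time stands still between calls to the robot, and variables do not carry over. Pictures are saved under pics/ and viewed, about 8 in all and at most 12, crops included, and the job is handed in when it is done.

```bash
mkdir -p pics; ls
python3 - <<'E'
from bench import ctrl
import cv2
o=ctrl.get_obs()
print(o['t'],o['tcp_pos'],o['eef_rot'],o['grip_width'],ctrl.grip_depth)
for n in("scene","side"):
    print(n,ctrl.camera_info(n)); cv2.imwrite(f"pics/{n}0.png",ctrl.capture(n))
E
```

```text
pics
0.0 [ 0.25852782 -0.56841622  0.23053367] [[-5.91117595e-04  9.10304366e-01  4.13939141e-01]
 [ 1.42431478e-03  4.13939560e-01 -9.10303253e-01]
 [-9.99998811e-01  5.14833649e-05 -1.54124692e-03]] 0.08544647323416694 0.0187
scene {'fx': 489.62206715765967, 'fy': 489.62206715765967, 'cx': 271.7739020215875, 'cy': 207.003273857728, 'k1': -0.1489876073509725, 'rvec': array([ 1.98756354,  1.27275004, -0.59334959]), 'tvec': array([-0.22729635, -0.28650662,  1.44795874])}
side {'fx': 519.5170675539058, 'fy': 519.5170675539058, 'cx': 277.06217030279595, 'cy': 212.47956787350992, 'k1': -0.1479088268433472, 'rvec': array([ 0.71018237, -2.56277018,  1.17521663]), 'tvec': array([0.46893938, 0.24684655, 1.16009646])}
```

View pics/scene0.png

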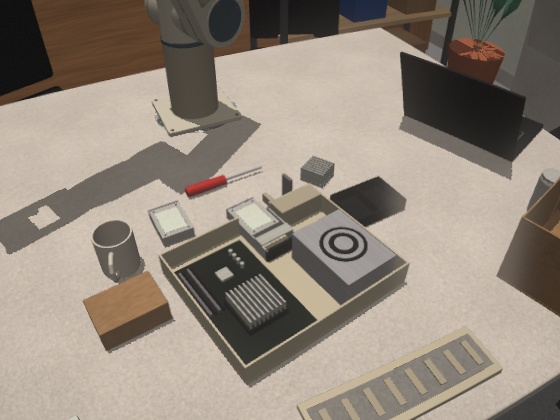

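View pics/side0.png

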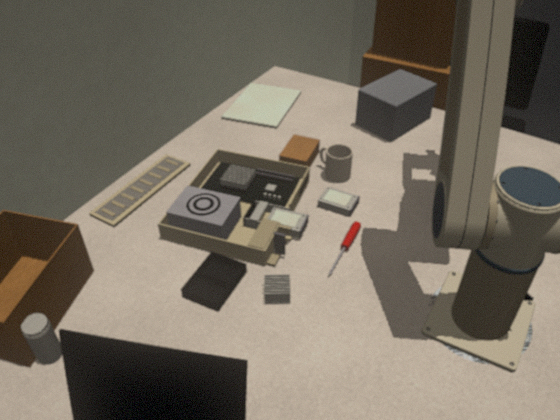

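The scene view has the chassis at about (285,270), the protruding drive at (255,220), the tab at (287,184), and the screwdriver and spare in front of it. The side view shows the same layout, with the tab at (280,243). Next I'll enlarge both views to pick exact pixels.

Run:
```python
import cv2
a=cv2.imread("pics/scene0.png")[145:265,150:350]; b=cv2.imread("pics/side0.png")[145:305,150:370]
cv2.imwrite("pics/sc.png",cv2.resize(a,None,fx=4,fy=4,interpolation=cv2.INTER_CUBIC))
cv2.imwrite("pics/si.png",cv2.resize(b,None,fx=3.6,fy=3.6,interpolation=cv2.INTER_CUBIC))
```

```text
(no output)
```

View pics/sc.png

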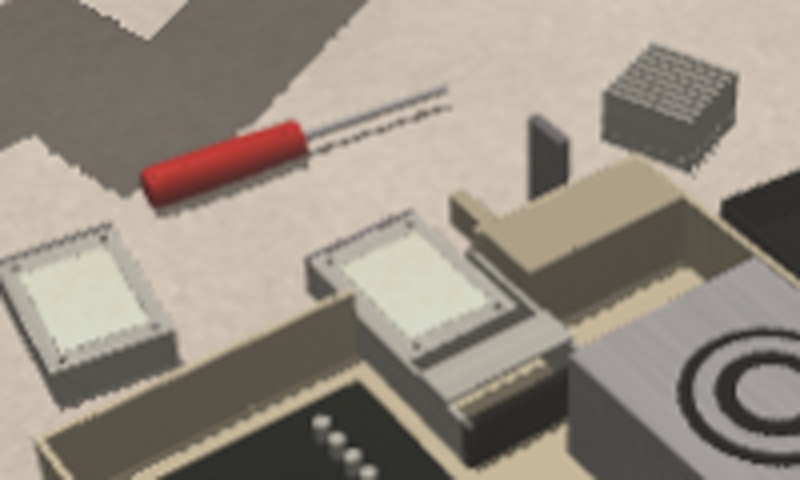

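View pics/si.png

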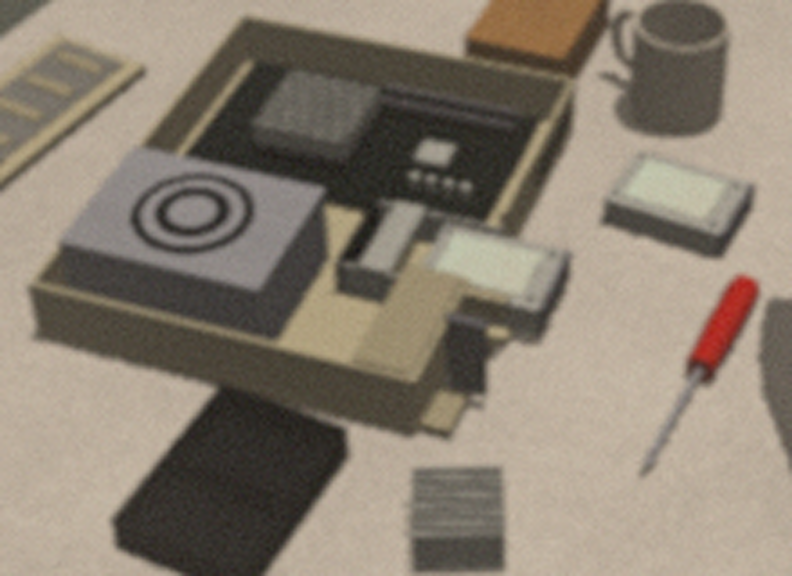

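The enlarged views give the corners I need. In the scene crop (4x) the chassis front-right top is at (38,440) and the front-left top at (635,155). The tab top is at (548,122), and the drive's outer top corners are (308,260) and (412,212). In the side crop (3.6x) the chassis top corners are (415,380), (35,288), (250,18) and (573,78).

```bash
cat > h.py <<'E'
import numpy as np, cv2
from bench import ctrl
def proj(n,P,ci=None):
    c=ci or ctrl.camera_info(n)
    R=cv2.Rodrigues(np.array(c['rvec']))[0]; q=np.atleast_2d(P)@R.T+c['tvec']; s=q[:,:2]/q[:,2:]
    s=s*(1+c['k1']*(s**2).sum(1,keepdims=True))
    return s*[c['fx'],c['fy']]+[c['cx'],c['cy']]
def b2w(p,P):
    P=np.atleast_2d(P).astype(float); c,s=np.cos(p[2]),np.sin(p[2])
    return P@np.array([[c,-s,0],[s,c,0],[0,0,1]]).T+[p[0],p[1],0]
E
python3 - <<'E'
from h import *
from scipy.optimize import least_squares
S=lambda u,v:(150+u/4,145+v/4); D=lambda u,v:(150+u/3.6,145+v/3.6)
z=.055
obs=[("scene",(0,-.22,z),S(38,440)),("scene",(0,.15,z),S(635,155)),("scene",(.3,-.22,z),(250,360)),("scene",(.3,.15,z),(406,262)),
("side",(0,.15,z),D(415,380)),("side",(.3,.15,z),D(35,288)),("side",(.3,-.22,z),D(250,18)),("side",(0,-.22,z),D(573,78)),
("scene",(-.021,.105,.08),S(548,124))]
ci={n:ctrl.camera_info(n) for n in("scene","side")}
def f(p): return np.concatenate([proj(n,b2w(p,P),ci[n])[0]-u for n,P,u in obs])
r=min((least_squares(f,[.6,0,y],loss='soft_l1') for y in(-2,-1,0,1,2)),key=lambda r:r.cost)
p=r.x; print(p,np.degrees(p[2])); print(f(p).reshape(-1,2).round(1))
# drive: protrusion d, lateral, yaw ; top z=.036
dob=[("scene",(-.05,-.035),S(308,260)),("scene",(-.05,.035),S(412,212)),("side",(-.05,-.035),D(570,255)),("side",(-.05,.035),D(545,308))]
def g(q): return np.concatenate([proj(n,b2w(p,b2w(q,(a,b,.036))),ci[n])[0]-u for n,(a,b),u in dob])
s=least_squares(g,[0,0,0]); print("drive in bay",s.x,g(s.x).round(1)); 
np.save("bay.npy",p)
w=b2w(p,[(0,0,.01),(s.x[0]-.05,0,.023),(-.021,.105,.08),(-.021,.059,.08)]);print(w.round(4))
def unproj(n,u,z):
    return least_squares(lambda q:proj(n,[[q[0],q[1],z]],ci[n])[0]-u,[.6,0]).x
c,sn=np.cos(p[2]),np.sin(p[2])
for nm,n,u,zz in[("sd handle end","scene",S(150,185),.015),("sd handle/shaft","scene",S(305,140),.015),("sd tip","scene",S(447,90),.01),("sd tip","side",D(645,470),.01),("sd hend","side",D(748,285),.015),
 ("spare corner","scene",S(110,228),.026),("spare corner near","scene",S(0,262),.026),("spare mouthside","scene",S(175,335),.026),("hs","scene",S(603,92),.038),("hs","scene",S(690,120),.038),("hs","scene",S(655,45),.038),("hs","scene",S(738,72),.038)]:
    w=unproj(n,u,zz); d=w-p[:2]; print(nm,n,w.round(3),"bay",(c*d[0]+sn*d[1]).round(3),(-sn*d[0]+c*d[1]).round(3))
E
```

```text
[ 0.54288114 -0.03891987  0.20818565] 11.928159042670275
[[-0.4 -0.1]
 [-0.1 -1.2]
 [-2.5  7.7]
 [ 4.1 -0.6]
 [ 1.4  1.5]
 [-1.6  0.5]
 [-2.5 -0.4]
 [ 1.   0.9]
 [ 0.   0.5]]
drive in bay [-0.00074745 -0.00058713  0.01044457] [-0.4  0.3  0.1 -0.5  0.1 -1.  -0.5  1.1]
[[ 0.5429 -0.0389  0.01  ]
 [ 0.4932 -0.0494  0.023 ]
 [ 0.5006  0.0595  0.08  ]
 [ 0.5101  0.0145  0.08  ]]
sd handle end scene [ 0.376 -0.137] bay -0.184 -0.062
sd handle/shaft scene [ 0.375 -0.04 ] bay -0.165 0.034
sd tip scene [0.359 0.059] bay -0.16 0.134
sd tip side [0.363 0.061] bay -0.155 0.135
sd hend side [ 0.379 -0.14 ] bay -0.181 -0.065
spare corner scene [ 0.417 -0.172] bay -0.151 -0.104
spare corner near scene [ 0.419 -0.236] bay -0.162 -0.167
spare mouthside scene [ 0.516 -0.165] bay -0.052 -0.118
hs scene [0.435 0.128] bay -0.071 0.185
hs scene [0.481 0.161] bay -0.019 0.209
hs scene [0.405 0.179] bay -0.089 0.241
hs scene [0.452 0.211] bay -0.038 0.263
```

The fit is consistent: most residuals are around 1-2 px. The drive sticks out about 50 mm and is centred in the channel. Now I'll shut the fingers and travel at height, turning so that tool y lies along the bay's x.

```bash
python3 -m creep '[[0,0,0.5,-0.5,0],[0,0,1.7,-1.6,0.2],[0,0,3.2,-3.1,0.5],[0,0,4.8,-4.6,0.8],[0,0,6.4,-6.1,1.1],[0,0,8,-7.7,1.4],[0,0,9.6,-9.2,1.7],[0,0,11,-10.6,1.9],[0,0,12,-11.6,2.0],[0,0,12.5,-12,2.1]]' 60
cat > where.py <<'E'
from h import *
p=np.load("bay.npy"); o=ctrl.get_obs(); R=np.array(o['eef_rot']); c,s=np.cos(p[2]),np.sin(p[2])
B=np.array([[c,s,0],[-s,c,0],[0,0,1]]); d=B@(np.array(o['tcp_pos'])-[p[0],p[1],0])
print("t",round(o['t'],2),"bay tcp mm",(d*1e3).round(1),"F bay",(B@o['wrist_force']).round(1),"grip",round(o['grip_width']*1e3,1))
print("tool axes in bay (cols)\n",(B@R).round(3))
E
python3 where.py
```

```text
t: 1.35
tcp_pos: [0.4185, -0.1632, 0.2309]
eef_rot: [[-0.001, 0.978, 0.207], [0.002, 0.207, -0.978], [-1.0, -0.001, -0.002]]
wrist_force: [0.7, -1.0, -0.1]
grip_width: -0.0
t 1.35 bay tcp mm [-147.4  -95.9  230.9] F bay [ 0.4 -1.2 -0.1] grip -0.0
tool axes in bay (cols)
 [[-0.001  1.     0.001]
 [ 0.002  0.001 -1.   ]
 [-1.    -0.001 -0.002]]
```

```bash
python3 -m creep '[[0,0,0.8,-1.2,0],[0,0.5,1.8,-2.6,0],[0,1.5,2.4,-3.6,0],[0,3,2.58,-3.84,0],[0,4.5,2.58,-3.84,0],[0,5.7,2.58,-3.84,0],[0,6.4,2.58,-3.84,0],[0,6.8,2.58,-3.84,0],[0,6.8,2.58,-3.84,0]]'
python3 where.py
python3 - <<'E'
from h import *
a=ctrl.capture("scene")[140:270,150:350]; b=ctrl.capture("side")[140:300,190:370]
b=cv2.resize(b,(400,356),interpolation=cv2.INTER_CUBIC); a=cv2.resize(a,(400,260),interpolation=cv2.INTER_CUBIC)
cv2.imwrite("pics/n1.png",np.hstack([cv2.copyMakeBorder(a,0,96,0,0,0),b]))
E
```

```text
t: 2.48
tcp_pos: [0.4608, -0.0552, 0.0608]
eef_rot: [[-0.002, 0.978, 0.208], [0.002, 0.208, -0.978], [-1.0, -0.002, -0.003]]
wrist_force: [-0.4, -0.7, -0.6]
grip_width: -0.0
t 2.48 bay tcp mm [-83.7   1.   60.8] F bay [-0.6 -0.6 -0.6] grip -0.0
tool axes in bay (cols)
 [[-0.002  1.     0.001]
 [ 0.003  0.001 -1.   ]
 [-1.    -0.002 -0.003]]
```

View pics/n1.png

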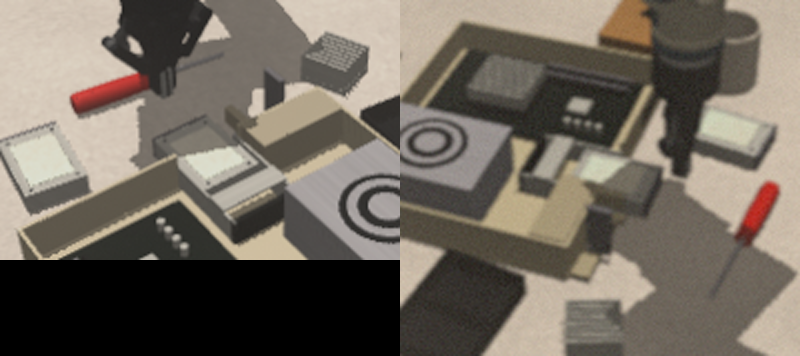

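The shut fingers hang in front of the drive's face: tips at about (165,90) in the left panel and (680,170) in the right. They are clear of the screwdriver and spare. Next I lower to 21 mm and push slowly.

```bash
python3 -m creep '[[0,0.6,0,0.04,0],[0,1.2,0,0.04,0],[0,1.58,0,0.04,0],[0,1.58,0.4,0.04,0],[0,1.58,0.7,0.04,0],[0,1.58,1.0,0.04,0],[0,1.58,1.3,0.04,0],[0,1.58,1.6,0.04,0],[0,1.58,1.9,0.04,0],[0,1.58,2.1,0.04,0]]'; python3 where.py
```

```text
t: 3.82
tcp_pos: [0.5136, -0.0454, 0.0222]
eef_rot: [[-0.0, 0.978, 0.208], [0.002, 0.208, -0.978], [-1.0, 0.0, -0.002]]
wrist_force: [-3.6, -0.3, 3.5]
grip_width: -0.0001
t 3.83 bay tcp mm [-30.   -0.3  22.2] F bay [-3.6  0.4  3.5] grip -0.1
tool axes in bay (cols)
 [[ 0.     1.     0.001]
 [ 0.002  0.001 -1.   ]
 [-1.     0.    -0.002]]
```

```bash
python3 -m creep '[[0,0,0.15,0,0],[0,0,0.3,0,0],[0,0,0.42,0,0],[0,0,0.52,0,0],[0,0,0.6,0,0],[0,0,0.66,0,0]]'; python3 where.py
```

```text
t: 4.58
tcp_pos: [0.5298, -0.042, 0.0222]
eef_rot: [[-0.0, 0.978, 0.208], [0.002, 0.208, -0.978], [-1.0, 0.0, -0.002]]
wrist_force: [-5.2, -1.2, 4.4]
grip_width: -0.0001
t 4.58 bay tcp mm [-13.4  -0.3  22.2] F bay [-5.3 -0.1  4.4] grip -0.1
tool axes in bay (cols)
 [[ 0.     1.     0.001]
 [ 0.002  0.001 -1.   ]
 [-1.     0.    -0.002]]
```

```bash
python3 -m creep '[[0,0,0.04,0,0],[0,0,0.08,0,0],[0,0,0.12,0,0]]'; python3 where.py|head -1;  python3 - <<'E'
from h import *
cv2.imwrite("pics/w.png",ctrl.capture("side"))
E
```

```text
t: 4.95
tcp_pos: [0.5326, -0.0414, 0.0222]
eef_rot: [[-0.001, 0.978, 0.208], [0.002, 0.208, -0.978], [-1.0, -0.0, -0.002]]
wrist_force: [-5.2, -1.1, 4.9]
grip_width: 0.0004
t 4.95 bay tcp mm [-10.5  -0.3  22.2] F bay [-5.4  0.   4.9] grip 0.4
```

No stop yet (5 N is only sliding friction), so I keep going in small steps until the force rises.

```bash
for i in 1; do python3 -m creep '[[0,0,0.04,0,0],[0,0,0.08,0,0],[0,0,0.08,0,0]]' >/dev/null; python3 where.py|head -1; python3 -m creep '[[0,0,0.04,0,0],[0,0,0.08,0,0],[0,0,0.08,0,0]]'>/dev/null; python3 where.py|head -1; done
```

```text
t 5.38 bay tcp mm [-9.7 -0.2 22.1] F bay [-9.4 -1.8  8.5] grip -0.0
t 5.75 bay tcp mm [-9.8 -0.1 22. ] F bay [-11.2  -2.1   9.2] grip 0.0
```

```bash
python3 -m creep '[[0,0,0.1,0,0],[0,0,0.2,0,0],[0,0,0.3,0,0],[0,0,0.3,0,0]]' >/dev/null; python3 where.py|head -1
```

```text
t 6.25 bay tcp mm [-9.6  0.7 21.2] F bay [-25.6  -4.9  20.6] grip 0.2
```

The stop is rigid: 26 N of push moves it no further, with the TCP at x = -9.6, which puts the face level with the mouth. I back off, rise, go over to the left of the tab, and look.

```bash
python3 -m creep '[[0,0,-0.8,0,0],[0,0,-1.6,0,0],[0,-1.2,-1.6,0,0],[0,-2.8,-1.6,0,0],[0,-4.2,-1.6,-0.6,0],[0,-4.4,-1.3,-2.2,0],[0,-4.4,-0.9,-3.8,0],[0,-4.4,-0.6,-5,0],[0,-4.4,-0.58,-5.57,0],[0,-4.4,-0.58,-5.57,0]]'; python3 where.py
python3 - <<'E'
from h import *
A=ctrl.capture("scene");B=ctrl.capture("side")
p=np.load("bay.npy")
pts=b2w(p,[(0,-.035,.036),(0,.035,.036),(-.036,.105,.08),(-.006,.105,.08)])
print(proj("scene",pts).round(1).tolist(),proj("side",pts).round(1).tolist())
a=cv2.resize(A[150:260,190:330],(560,440),interpolation=cv2.INTER_CUBIC)
cv2.imwrite("pics/n2a.png",a)
b=cv2.resize(B[170:290,200:300],None,fx=2.4,fy=3.66,interpolation=cv2.INTER_CUBIC)[:440]
b=cv2.copyMakeBorder(b,0,440-b.shape[0],0,0,0)
cv2.imwrite("pics/n2.png",np.hstack([a,b]))
E
```

```text
t: 7.5
tcp_pos: [0.4927, 0.0933, 0.1323]
eef_rot: [[-0.021, 0.978, 0.21], [0.001, 0.21, -0.978], [-1.0, -0.02, -0.006]]
wrist_force: [0.9, 0.9, -0.4]
grip_width: 0.0001
t 7.5 bay tcp mm [-21.7 139.7 132.3] F bay [ 1.1  0.7 -0.4] grip 0.1
tool axes in bay (cols)
 [[-0.02   1.     0.003]
 [ 0.006  0.003 -1.   ]
 [-1.    -0.02  -0.006]]
[[240.0, 222.8], [267.1, 209.5], [282.9, 173.2], [291.3, 179.9]] [[290.4, 211.2], [282.1, 227.7], [286.7, 235.8], [275.1, 233.1]]
```

View pics/n2.png

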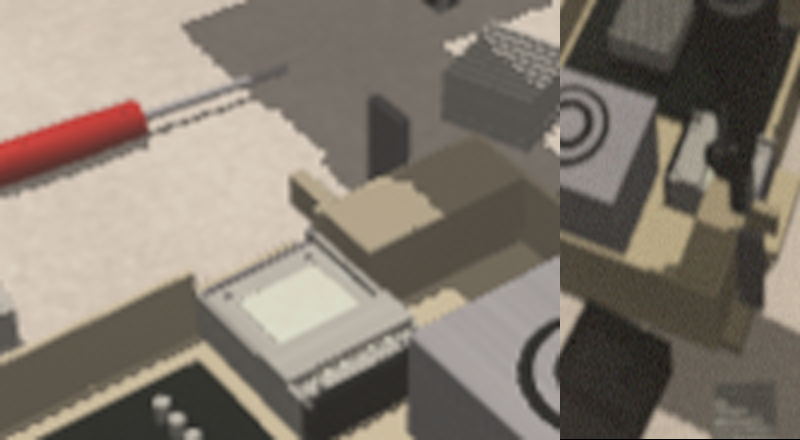

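The drive's outer top corners in the scene are at (240,223.8) and (268,208.8); the home prediction is (240,222.8) and (267.1,209.5), so it is home. The tab is still open. Next I go down beside it and push.

```bash
python3 -m creep '[[0,1,0,0,0],[0,2.2,0,0,0],[0,3.1,0,0,0],[0,3.7,0,0,0],[0,3.7,0,0,0]]' >/dev/null; python3 where.py; python3 -m creep '[[0,0,0,0.2,0],[0,0,0,0.4,0],[0,0,0,0.6,0],[0,0,0,0.8,0],[0,0,0,1.0,0],[0,0,0,1.2,0]]'>/dev/null; python3 where.py|head -1
```

```text
t 8.22 bay tcp mm [-24.6 138.6  39. ] F bay [-0.3 -0.5  0.4] grip -0.0
tool axes in bay (cols)
 [[-0.023  1.     0.001]
 [ 0.006  0.001 -1.   ]
 [-1.    -0.023 -0.006]]
t 8.97 bay tcp mm [-24.1 108.   39.4] F bay [-0.5 -0.2  6.4] grip 0.4
```

```bash
python3 -m creep '[[0,0,0,0.15,0],[0,0,0,0.3,0],[0,0,0,0.45,0],[0,0,0,0.6,0],[0,0,0,0.7,0]]' >/dev/null; python3 where.py|head -1; python3 -m creep '[[0,0,0,0.15,0],[0,0,0,0.3,0],[0,0,0,0.4,0]]'>/dev/null; python3 where.py|head -1
```

```text
t 9.6 bay tcp mm [-24.2  90.2  39.7] F bay [-1.1  2.1  5.5] grip 0.0
t 9.97 bay tcp mm [-24.3  80.4  39.6] F bay [ 1.2 11.2  4.6] grip 0.1
```

```bash
python3 -m creep '[[0,0,0,0.1,0],[0,0,0,0.2,0],[0,0,0,0.3,0],[0,0,0,0.3,0]]' >/dev/null; python3 where.py|head -1; python3 -m creep '[[0,0,0,0.1,0],[0,0,0,0.2,0],[0,0,0,0.3,0],[0,0,0,0.3,0]]' >/dev/null; python3 where.py|head -1
```

```text
t 10.47 bay tcp mm [-24.2  77.   40.3] F bay [ 0.6 35.7 15.1] grip -0.2
t 10.97 bay tcp mm [-24.1  74.8  41.3] F bay [ 1.4 44.3 20.7] grip 0.0
```

The force rose sharply at y ≈ 77 mm, where the second stop was predicted (77.5). I back off left, rise clear and look.

```bash
python3 -m creep '[[0,0,0,-0.6,0],[0,0,-0.1,-1.5,0],[0,-1,-0.3,-2,0],[0,-2.6,-0.5,-2,0],[0,-4.6,-1,-2,0],[0,-6.6,-2,-1.5,0],[0,-7.6,-3.2,-1,0],[0,-8,-4,-0.5,0],[0,-8,-4.2,0,0],[0,-8,-4.2,0,0]]'; python3 where.py
python3 - <<'E'
from h import *
A=ctrl.capture("scene");B=ctrl.capture("side")
p=np.load("bay.npy")
for y in(.105,.0835,.059):
  pts=b2w(p,[(-.036,y+.004,.08),(-.036,y-.004,.08),(-.006,y-.004,.08),(-.036,y+.004,.03)])
  print(y,((proj("scene",pts)-[190,150])*4).round().tolist(),((proj("side",pts)-[200,170])*[2.4,3.66]+[560,0]).round().tolist())
a=cv2.resize(A[150:260,190:330],(560,440),interpolation=cv2.INTER_CUBIC)
b=cv2.resize(B[170:290,200:300],None,fx=2.4,fy=3.66,interpolation=cv2.INTER_CUBIC)
cv2.imwrite("pics/n3.png",np.hstack([a,cv2.copyMakeBorder(b,0,440-b.shape[0],0,0,0)]))
E
```

```text
t: 12.22
tcp_pos: [0.4064, 0.0049, 0.2432]
eef_rot: [[-0.026, 0.979, 0.201], [0.012, 0.202, -0.979], [-1.0, -0.023, -0.017]]
wrist_force: [-1.3, 0.8, -0.6]
grip_width: -0.0001
t 12.22 bay tcp mm [-124.5   71.   243.2] F bay [-1.1  1.  -0.6] grip -0.1
tool axes in bay (cols)
 [[-0.023  1.    -0.005]
 [ 0.017 -0.005 -1.   ]
 [-1.    -0.023 -0.017]]
0.105 [[377.0, 90.0], [366.0, 95.0], [399.0, 122.0], [377.0, 161.0]] [[767.0, 245.0], [769.0, 237.0], [741.0, 227.0], [767.0, 298.0]]
0.0835 [[346.0, 104.0], [334.0, 110.0], [368.0, 137.0], [346.0, 175.0]] [[773.0, 224.0], [776.0, 216.0], [748.0, 207.0], [773.0, 277.0]]
0.059 [[310.0, 121.0], [298.0, 127.0], [331.0, 154.0], [311.0, 192.0]] [[781.0, 201.0], [783.0, 193.0], [756.0, 184.0], [780.0, 254.0]]
```

View pics/n3.png

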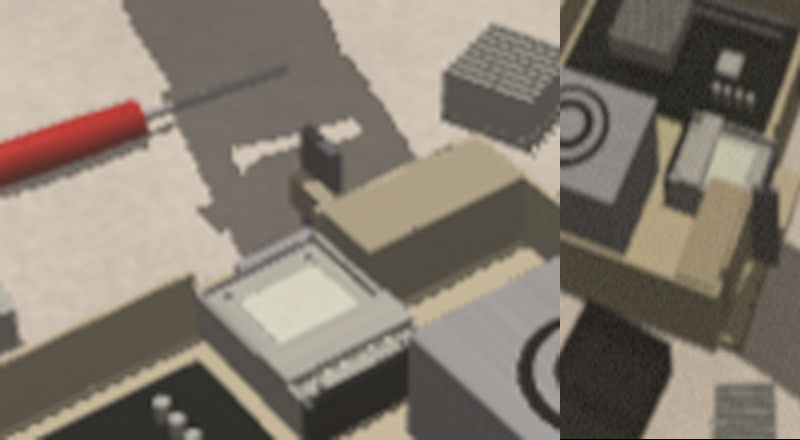

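The tab's top corner is at about (308,124) in the crop. That fits the locked prediction of (310,121), against (346,104) for the first click. The tab sits against the beige block, the bar shows across the mouth at (250,262), the drive has not moved, and the screwdriver and heatsink are where they were. The hand is well clear, so I'm handing in.

```bash
python3 -c "
from bench import ctrl
print(ctrl.hand_in())"
```

```text
the job is handed in; nothing more can be done
None
```

The drive is pushed fully home and the latch is at its second stop, so the drive is locked in. I handed the job in at about 12 s of robot time; no verdict is reported.

- **Drive:** I pushed it about 50 mm with shut fingertips until it stopped dead. About 26 N of push moved it no further. Its outer corners in the scene picture came within about 1 px of the home prediction.
- **Latch:** I pushed the tab from its left side past the first click, until the force rose sharply where the second stop was predicted. I kept pushing to about 44 N, and the fingertips gave about 2 mm more. I put that down to the fingers flexing rather than the tab moving.
- **Final check:** After I backed off, the tab matched the locked position to within about 1 px. The first-click position would have been about 10 px off. The bar lies across the mouth and the drive had not moved.
- **Other things:** The screwdriver and heatsink looked unmoved in the last picture. I did not check the spare, mug, tray and carton closely at the end. The hand finished 243 mm above the table, touching nothing, with about 1 N on the wrist.

No check failed. One rough back-corner pick in the first pose fit was about 8 px off, but it got little weight and the later contacts agreed with the fit.

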